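# Hold the hidden bolt head while the nut runs up tight

### The arm

A 6-joint arm with a two-finger parallel gripper is mounted at the origin on the work surface. World frame = base frame: x ahead of the robot, y to its left, z up, the work surface at z = 0. Lengths are in m, angles in rad, forces in N, time in s.
With the tool pointing down it reaches from about 0.35 to 0.85 m from the base axis. Payload 8.1 kg.
Tool frame: the origin (TCP) lies at the very end of the fingers, on their centre line; the grasp point (between the pads) lies 19 mm behind it; z points along the fingers, x is the direction in which the jaws open and shut, and the axes are right-handed (so a half turn about z gives the same grasp; the last joint's range is limited). The gripper opens to 93 mm and grips with 3 to 60 N. Pads are 15 mm wide; open, the fingers measure 128 mm over their backs; the gripper's body (75 mm by 188 mm) begins 65 mm behind the grasp point.
Start: joints at [-0.085, 0.13, 1.488, -0, 1.523, -0.085], TCP at [0.6, 0, 0.219] pointing down, gripper open.
Joint ranges: [-2.96, 2.96], [-0.89, 2.26], [0.02, 2.5], [-1.34, 4.48], [0, 2.73], [-2.66, 2.66]. Speed limits (rad/s): [2.39, 2.39, 2.79, 3.14, 3.14, 3.14].

### API

Orientations are given as a rotation vector (axis times angle).
In Python, from plant import robot gives the robot as it stands. The module is installed in compiled form; this text tells all that it offers.
- The arm moves only by the tool jog_arm, never from a script. Its argument "commands" is one flat list of numbers, 5 for each row, row after row: the gripper's target within -1 to 1 (shut at 1, half-way at 0, fully open at -1), then the shift along the tool's x, y, z in m, then the turn about the tool's z in degrees. A call has 1 to 20 rows; each row shifts and turns the commanded pose from where the row before left it, along the tool's axes as they then stand; what a row does not reach is not made up. A row lasts 1/12 s, in which the tool goes at most 41.7 mm and 7.16 degrees, less where a joint would pass 70% of its speed; a pose out of reach is approached as far as the arm can. A call is refused whole if a number of a shift passes 0.0417 or a number of a turn 7.16, either way. A call with a gripper value outside its range is refused whole. The fingers move at their own pace and stop on an object; "grip_force" is the grip in N (left out, the last holds). Time passes only in rows, so rows that do not move let the fingers close. It gives the time, the measured TCP pose, the force and the opening at its end, in the units of the state.
- robot.read_state(): the state, without advancing time (a new reading comes with each control period).
- robot.read_camera(name): name is "scene" or "side" or "wrist"; returns a dict with "img" (420x560x3 uint8, blue, green, red), "vfov" (degrees; the focal length in pixels is half the picture's height over the tangent of half this angle, whatever the lens; pixels are square), "cx", "cy" (the principal point, pixels), "extrinsics" (4x4, takes a point from world to camera coordinates). Camera axes: x right, y down, z forward; pixel columns grow to the right and rows downward; lengths in m; the calibration is good to about 2 mm. The wrist camera is an equidistant fisheye: a pixel r from the principal point sees the ray r / f radians off the axis. A picture is of the moment at which its call begins. There is no depth.
- robot.close_job(): hands the job in, once; it reports no verdict.
Trained networks look in a picture, given as the dict that the camera call returned (one of the last four; its "shot" number tells which), for a name from the list of things; names that differ only in an ending like _2 or _b are one class to them, and where a whole thing is asked for, a point or a joint stands for the part that bears it (a point fixed in the world has none). Each returns a list of dicts, best first, with "score" (0 to 1); they miss things now and then, are a little off and sometimes report something else, mostly with a low value. They report only what shows in the picture. A call takes as long as a camera call.
- robot.recognise(thing, picture): "box" ([centre column, centre row, width, height] as shares, 0 to 1, of the picture: columns of its width, rows of its height, round what is visible of it).
- robot.pinpoint(thing, picture): "position" ([row, column] as shares, 0 to 1, of the picture: columns of its width, rows of its height: a listed point, or the origin of a listed thing).
The state is a dict: "t": time; "q": joint angles; "dq": joint speeds; "joint_torque": joint torques, N m; "tool_pos": TCP position; "orientation": TCP orientation; "force": force on the tool from outside, world axes, zero at the start; "wrist_torque": the same for the moment, N m; "opening": finger opening in m.
Only numpy, scipy, OpenCV 4.12 (cv2) and the standard library are available. Lean on these libraries where they do the work, as an engineer would, in place of code of your own. Each camera call takes 0.05 s, during which the arm holds its last target.

### The job

The creeping nutrunner is turning the nut of the former holder, but the bolt spins round with it, so the nut never tightens. Reach down into the narrow gap of the blue channel bracket, grip the hidden hex bolt head and hold it from turning until the nut has run up tight and the nutrunner has stalled; finish while still gripping the head, and leave the loose tools and parts round about as they are.

Things in the scene. Friction and masses are not known exactly. Their poses are not given: they have to be found in the camera images.
- stand: Fixed holder stand: tooling plate 380 x 220 x 12 mm with a blue channel bracket, swivel arm with white Y-shaped former, and nutrunner. Origin on the table, under the middle of the bracket's gap; z up, x along the bolt axis from gap to nutrunner, y along the gap towards the former. Arm and nutrunner lie beyond x = 30 mm, clamp and former beyond y = 150 mm; nothing on it is higher than 117 mm.
- gap_mouth (a point): Middle of the open top of the gap in the blue bracket, 110 mm above the table, 25 mm above the bolt axis; axes as the stand's. The bracket is a U, open above and at both ends: two upright walls 5 mm thick and 130 mm long (along y), their tops at this height, inner faces at x = -25 and +25 mm (gap 50 mm wide); its floor is 92 mm below this point.
- bolt_head (a point): Centre of the steel hex bolt head in the gap: 12 mm from the gap's middle towards +x, 85 mm above the table. 24 mm across flats, 28 across corners, 10 thick; a sleeve 21 mm across fills the 8 mm from it to the +x wall. Its x is the bolt axis; its y is square to a pair of flats. It turns slowly (0.4 rad/s) about -x until gripped (40 N is enough) and shifts nowhere. Clear along the gap and above.
- spindle (a joint): Turn of the nutrunner's spindle and the nut, rad; it grows all the time at up to about 0.4 rad/s (about 0.27 rad/s while the bolt is held and the nut runs up) and stops only when the nut is tight and the bolt head is held. It turns with at most 0.16 Nm.
- bolt (a joint): How far the nut has run up the bolt's thread, rad: starts between 0.9 and 1.8 and grows only while the bolt head is held; at 3.0 the nut is tight.
- spare_bolt: Loose steel bolt standing on its hex head (24 mm across flats), 55 mm tall, on the tooling plate beside the nutrunner; origin at the centre of its underside. Bystander.
- spare_washer: Loose steel washer, 30 mm across, 4 mm thick, on the tooling plate beside the nutrunner; origin at the centre of its underside. Bystander.
- spray_bottle: White spray bottle, 52 mm across, 152 mm tall, on the table to the right; origin at the centre of its underside. Bystander.
- spanner: Steel spanner, 160 mm long, flat on the table to the right; origin under its middle. Bystander.
- y_connector: Small white Y connector, about 115 mm long, on the table to the left of the robot; origin under its middle. Bystander.
- spare_nut: Loose steel hex nut, 24 mm across flats, 13 mm thick, flat on the tooling plate beside the nutrunner; origin at the centre of its underside. Bystander.

How it is judged:
On the way:
1. the bolt head is gripped and held, and the nut starts to run up the thread (contact force between the fingers and bolt above 10 N and velocity of joint bolt above 0.1 rad/s), for 0.3 s.
At the end, for the whole second after the job is handed in: The nut has run up tight on the bolt (within 0.05 rad of its stop), the nutrunner has stalled (slower than 0.03 rad/s), and the fingers still grip the bolt head with more than 10 N (value of joint bolt above 2.95 rad and velocity of joint spindle below 0.03 rad/s and contact force between the fingers and bolt above 10 N); the arm keeps its last pose, push and grip.
It fails at once if a loose tool or part on the bench is shifted by more than 30 mm (distance of any of spare_bolt, spare_washer, spare_nut, spray_bottle, spanner, y_connector from where it was at the start of the episode above 0.03 m).
It also fails if it takes over 45 s, if anything falls off the work surface, if the arm or the gripper's body presses on something with over 40 N, if the wrist force passes 120 N, or if a joint passes its speed limit or range.

## Working session

There is one attempt and no reset: what is moved stays moved. The work goes in short steps, Python scripts to look and compute and a tool call to move; the robot and the scene stay as the last step left them, time stands still between calls to the robot, and variables do not carry over. Pictures are saved under pics/ and viewed, and the job is handed in when it is done.

Besides the shell and the picture viewer there is one more tool, called after "Request:" as name(argument=value, ...) on one line, values as JSON. jog_arm: Moves the arm, as the interface text tells. Its arguments: {"type":"object","properties":{"commands":{"type":"array"},"grip_force":{"type":"number"}},"required":["commands"]}

```bash
mkdir -p pics
cat > h.py <<'E'
import numpy as np, cv2
from plant import robot
def ray(c,row,col):
    h,w=c["img"].shape[:2]; f=h/2/np.tan(np.radians(c["vfov"])/2)
    u=(col*w-c["cx"])/f; v=(row*h-c["cy"])/f
    E=np.array(c["extrinsics"]); R=E[:3,:3]
    if c.get("fish"):
        r=np.hypot(u,v); d=np.array([u/r*np.sin(r),v/r*np.sin(r),np.cos(r)])
    else: d=np.array([u,v,1.])
    d/=np.linalg.norm(d); return -R.T@E[:3,3], R.T@d
def proj(c,p,fish=False):
    h,w=c["img"].shape[:2]; f=h/2/np.tan(np.radians(c["vfov"])/2)
    E=np.array(c["extrinsics"]); q=E[:3,:3]@np.array(p)+E[:3,3]
    if fish:
        r=np.hypot(q[0],q[1]); t=np.arctan2(r,q[2]); return c["cx"]+f*t*q[0]/r, c["cy"]+f*t*q[1]/r
    return c["cx"]+f*q[0]/q[2], c["cy"]+f*q[1]/q[2]
def tri(rs):
    A=sum(np.eye(3)-np.outer(d,d) for o,d in rs); b=sum((np.eye(3)-np.outer(d,d))@o for o,d in rs)
    p=np.linalg.solve(A,b); return p,[np.linalg.norm((np.eye(3)-np.outer(d,d))@(p-o)) for o,d in rs]
E
python3 - <<'E'
from h import *
print(robot.read_state())
rs={}
for n in ["scene","side","wrist"]:
    c=robot.read_camera(n); c["fish"]=n=="wrist"; cv2.imwrite(f"pics/{n}0.png",c["img"])
    print(n,c["vfov"],c["cx"],c["cy"],np.round(c["extrinsics"],3).tolist())
    for t in ["stand","gap_mouth","bolt_head"]:
        for r in robot.pinpoint(t,c)[:2]:
            o,d=ray(c,*r["position"]); print(t,r, "px",r["position"][1]*560,r["position"][0]*420)
            rs.setdefault(t,[]).append((n,r["score"],o,d))
for t,l in rs.items():
    z={"stand":0,"gap_mouth":.11,"bolt_head":.085}[t]
    for n,s,o,d in l: print(t,n,s,o+d*(z-o[2])/d[2])
E
```

```text
{'t': 0.0, 'q': array([-8.54296766e-02,  1.31170426e-01,  1.48928670e+00,  1.97238436e-05,
        1.52300043e+00, -8.54153552e-02]), 'dq': array([-1.05876206e-03,  5.52907421e-04, -1.15313775e-03,  2.59816063e-04,
        1.17212174e-03,  4.49622051e-06]), 'joint_torque': array([-1.61290725e-03, -5.59853125e+01, -4.91755986e+01,  7.67333270e-02,
        3.59135563e-02, -2.97389461e-04]), 'tool_pos': array([5.99423536e-01, 6.13672831e-05, 2.17577850e-01]), 'orientation': array([-3.14141256e+00,  2.40036498e-05,  2.91589094e-03]), 'force': array([-0.4225347 ,  0.2298022 , -0.57014769]), 'wrist_torque': array([ 0.03660157, -0.00798639, -0.01484703]), 'opening': 0.09249464395773899}
scene 52.50408935644482 278.5659758215466 213.20162695802077 [[0.248, 0.969, -0.011, -0.045], [0.53, -0.145, -0.835, -0.193], [-0.811, 0.201, -0.55, 1.517], [0.0, 0.0, 0.0, 1.0]]
stand {'position': [0.5864, 0.5579], 'score': 0.84} px 312.424 246.288
gap_mouth {'position': [0.5033, 0.5657], 'score': 0.71} px 316.792 211.386
side 45.948119059438 287.81876989472767 212.8510983613606 [[0.999, -0.048, 0.006, -0.5
[... 473 characters left out ...]
, -0.001, -0.6], [0.001, -0.971, 0.24, -0.029], [-0.001, -0.24, -0.971, 0.389], [0.0, 0.0, 0.0, 1.0]]
stand {'position': [0.4231, 0.3934], 'score': 0.96} px 220.304 177.702
gap_mouth {'position': [0.4736, 0.3554], 'score': 0.91} px 199.024 198.912
stand scene 0.84 [0.52389138 0.00238692 0.        ]
stand side 0.75 [ 0.53092721 -0.00335002  0.        ]
stand wrist 0.96 [0.53374408 0.00729505 0.        ]
gap_mouth scene 0.71 [0.53019298 0.00757847 0.11      ]
gap_mouth side 0.61 [ 5.38698116e-01 -3.53845701e-04  1.10000000e-01]
gap_mouth wrist 0.91 [0.53311544 0.0052696  0.11      ]
bolt_head side 0.51 [0.55248822 0.00415704 0.085     ]
bolt_head side 0.37 [ 0.63431732 -0.17937775  0.085     ]
```

View pics/scene0.png

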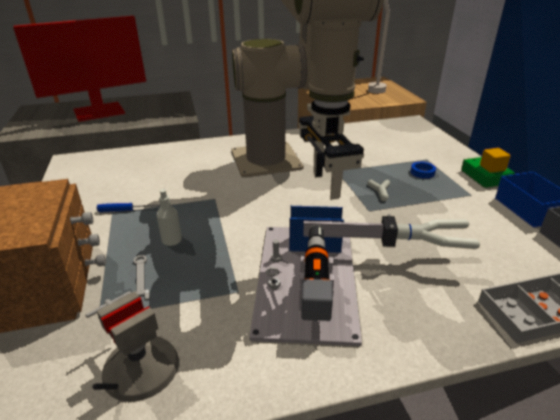

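View pics/side0.png

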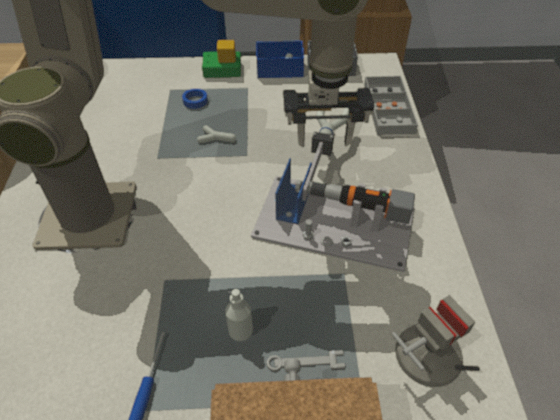

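View pics/wrist0.png

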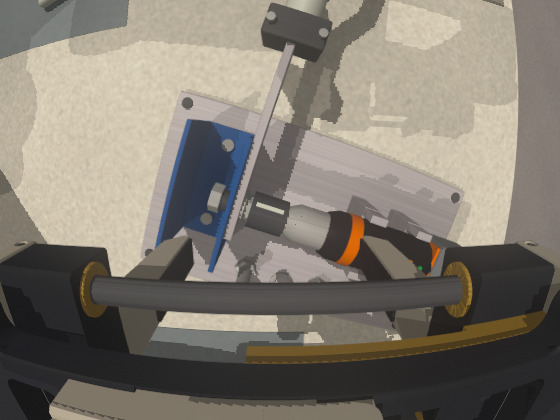

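The wrist view shows the blue U bracket, with its gap from about (190,122) to (150,250), and the hex head at about (217,197). The nutrunner lies to its right, at about -15° yaw. I'll zoom in to get the wall corners.

Run:
```python
import cv2
i=cv2.imread("pics/wrist0.png")[80:290,120:330]
cv2.imwrite("pics/w0z.png",cv2.resize(i,(600,600),interpolation=cv2.INTER_CUBIC))
```

```text
(no output)
```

View pics/w0z.png

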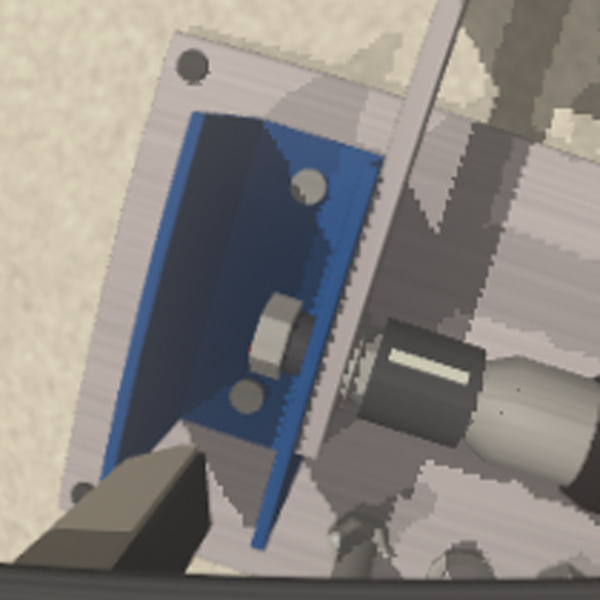

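```bash
cat > fit.py <<'E'
from h import *
from scipy.optimize import least_squares
def world(p,l): 
    c,s=np.cos(p[2]),np.sin(p[2]); return [p[0]+c*l[0]-s*l[1],p[1]+s*l[0]+c*l[1],l[2]]
def fit(c,pts,x0=(.533,.005,-.25)):
    f=lambda p:np.ravel([np.subtract(proj(c,world(p,l),True),uv) for l,uv in pts])
    r=least_squares(f,x0); return r.x,np.round(r.fun,1)
E
python3 - <<'E'
from fit import *
c=robot.read_camera("wrist")
k=600/210
P=[((-.03,.065,.11),(193,113)),((-.025,.065,.11),(204,115)),((.025,.065,.11),(373,155)),((.03,.065,.11),(383,158)),((.03,-.065,.11),(266,549)),((.025,-.065,.11),(253,547))]
P=[(l,(120+a/k,80+b/k)) for l,(a,b) in P]
p,r=fit(c,P); print(p,np.degrees(p[2]),r)
for n,l in dict(head=(.012,0,.085),gm=(0,0,.11)).items(): 
    w=world(p,l); u=proj(c,w,True); print(n,w,u,((u[0]-120)*k,(u[1]-80)*k))
E
```

```text
[ 0.53399938  0.00544507 -0.30811287] -17.65356679360125 [-0.3 -2.   1.3 -1.2 -2.3  1.1 -0.1  1.8  1.   0.6  0.5 -0.3]
head [np.float64(0.5454342691378292), np.float64(0.0018059395052972427), 0.085] (np.float64(217.64004628735006), np.float64(196.75274343023648)) (np.float64(278.9715608210002), np.float64(333.5792669435328))
gm [np.float64(0.533999378411466), np.float64(0.00544507045596846), 0.11] (np.float64(199.89333317141208), np.float64(198.6666766630137)) (np.float64(228.26666620403452), np.float64(339.0476476086106))
```

Request:
jog_arm(commands=[-1,-0.027,-0.001,0,0,-1,-0.027,-0.001,0,0,-1,0,0,0,-7,-1,0,0,0,-7,-1,0,0,0,-7,-1,0,0,0,-7,-1,0,0,0,-7,-1,0,0,0,-7,-1,0,0,0,-7,-1,0,0,0,-7,-1,0,0,0,-7,-1,0,0,0,-7,-1,0,0,0,-4,-1,0,0,0,0,-1,0,0,0,0,-1,0,0,0,0], grip_force=50)

```text
t: 1.98
tool_pos: [0.546, 0.002, 0.2187]
orientation: [2.511, 1.887, 0.0]
force: [0.6, 0.7, 0.5]
opening: 0.0929
```

Run:
```python
from h import *
c=robot.read_camera("wrist"); s=robot.read_state(); print(s["t"],s["tool_pos"],s["orientation"])
cv2.imwrite("pics/w1.png",c["img"])
cv2.imwrite("pics/w1z.png",cv2.resize(c["img"][60:330,100:460],(800,600),interpolation=cv2.INTER_CUBIC))
for t in ["gap_mouth","bolt_head","stand"]: print(t,robot.pinpoint(t,c))
```

```text
2.0333 [0.54601124 0.00201796 0.21868525] [2.51103596e+00 1.88785489e+00 5.28824070e-05]
gap_mouth [{'position': [0.449, 0.4896], 'score': 0.94}]
bolt_head [{'position': [0.4631, 0.4909], 'score': 0.7}, {'position': [0.6083, 0.0443], 'score': 0.44}]
stand [{'position': [0.4069, 0.4932], 'score': 0.94}]
```

View pics/w1.png

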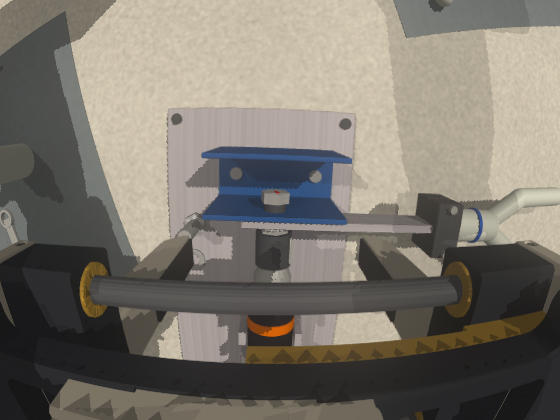

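View pics/w1z.png

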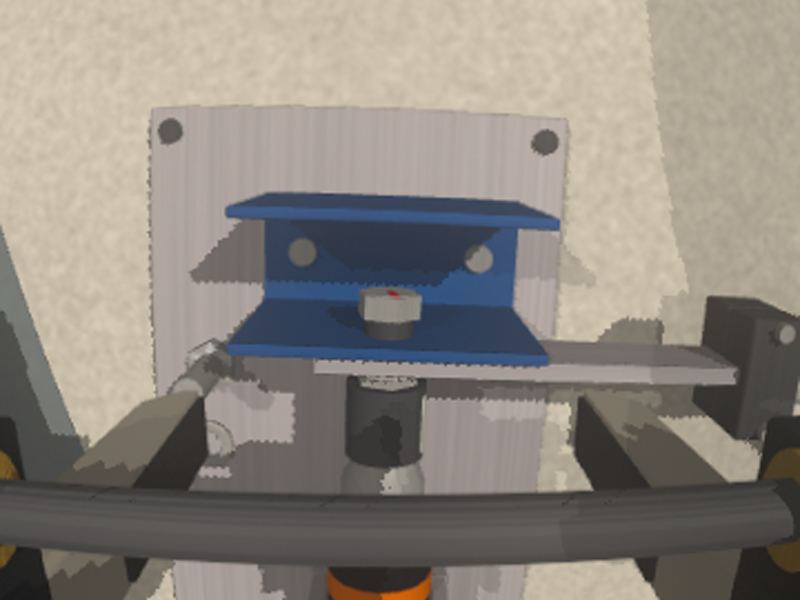

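Run:
```python
from fit import *
c=robot.read_camera("wrist")
k=800/360
P=[((-.03,-.065,.11),(227,207)),((-.025,-.065,.11),(227,217)),((-.03,.065,.11),(559,219)),((-.025,.065,.11),(559,229)),((.025,-.065,.11),(230,346)),((.03,-.065,.11),(230,354)),((.025,.065,.11),(548,354)),((.03,.065,.11),(548,364))]
P=[(l,(100+a/k,60+b/k)) for l,(a,b) in P]
p,r=fit(c,P); print(p,np.degrees(p[2]),r)
for n,l in dict(head=(.012,0,.085),head_front=(.007,0,.085),gm=(0,0,.11)).items(): 
    w=world(p,l); u=proj(c,w,True); print(n,w,u,((u[0]-100)*k,(u[1]-60)*k))
```

```text
[ 0.53244303  0.00566138 -0.31179754] -17.864682848069595 [-0.9 -0.5 -0.9  0.8  1.3 -1.   0.9  0.3 -1.5 -0.9 -1.3  0.9  1.4  0.
  0.9  0.9]
head [np.float64(0.5438644380331511), np.float64(0.0019801404506506375), 0.085] (np.float64(275.612760513676), np.float64(196.74746546912257)) (np.float64(390.25057891928003), np.float64(303.8832565980502))
head_front [np.float64(0.5391055196437159), np.float64(0.003513990431155712), 0.085] (np.float64(275.785054534666), np.float64(191.52939115779057)) (np.float64(390.6334545214801), np.float64(292.2875359062013))
gm [np.float64(0.5324430338985066), np.float64(0.005661380403862817), 0.11] (np.float64(276.07242578902446), np.float64(189.0961592337615)) (np.float64(391.27205730894326), np.float64(286.88035385280335))
```

Request:
jog_arm(commands=[-1,0,-0.002,0,1.7,-1,0,0,0.02,0,-1,0,0,0.02,0,-1,0,0,0.02,0,-1,0,0,0.02,0,-1,0,0,0.015,0,-1,0,0,0.01,0,-1,0,0,0,0,-1,0,0,0,0,-1,0,0,0,0])

```text
t: 3.07
tool_pos: [0.5449, 0.0025, 0.1149]
orientation: [2.536, 1.852, 0.002]
force: [0.2, 1.2, 1.0]
opening: 0.0932
```

Run:
```python
from h import *
c=robot.read_camera("wrist"); s=robot.read_state(); print(s["t"],s["tool_pos"],s["orientation"],s["force"])
cv2.imwrite("pics/w2.png",cv2.resize(c["img"],(800,600),interpolation=cv2.INTER_CUBIC))
print(robot.pinpoint("bolt_head",c))
print([proj(c,p,True) for p in [(.544,.002,.085),(.5324,.0057,.11)]])
```

```text
3.1167 [0.5450978  0.00248189 0.11515736] [2.5356346  1.85225988 0.00262182] [ 0.39029431 -0.27797975 -0.07122077]
[{'position': [0.545, 0.492], 'score': 0.84}]
[(np.float64(275.41812509506735), np.float64(232.72421539516571)), (np.float64(275.4267293278349), np.float64(226.0213226914412))]
```

View pics/w2.png

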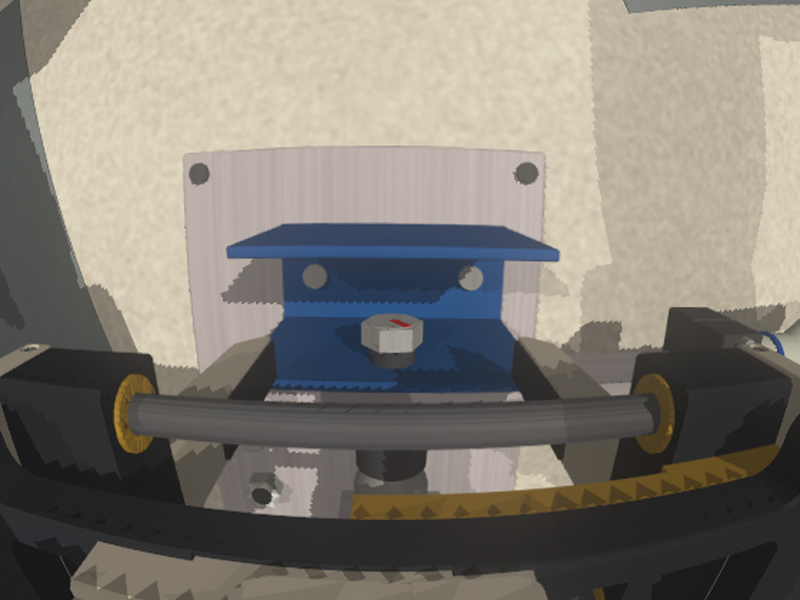

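The gap is square in the image and the head sits at about (392,332), centred between the fingers. I'll shift 2 mm towards the middle of the gap and descend.

Request:
jog_arm(commands=[-1,0,-0.002,0,0,-1,0,0,0.012,0,-1,0,0,0.012,0,-1,0,0,0.012,0,-1,0,0,0.008,0,-1,0,0,0.005,0,-1,0,0,0,0,-1,0,0,0,0])

```text
t: 3.83
tool_pos: [0.5418, 0.0032, 0.064]
orientation: [-2.536, -1.853, 0.001]
force: [0.1, -0.5, -0.5]
opening: 0.0928
```

Run:
```python
from h import *
c=robot.read_camera("wrist"); s=robot.read_state(); print(s["t"],s["tool_pos"],s["orientation"],s["force"])
cv2.imwrite("pics/w3.png",cv2.resize(c["img"],(800,600),interpolation=cv2.INTER_CUBIC))
```

```text
3.8833 [0.54232229 0.00313914 0.06472912] [2.53672693e+00 1.85320419e+00 1.40450995e-05] [0.51621981 0.02373916 0.94641368]
```

View pics/w3.png

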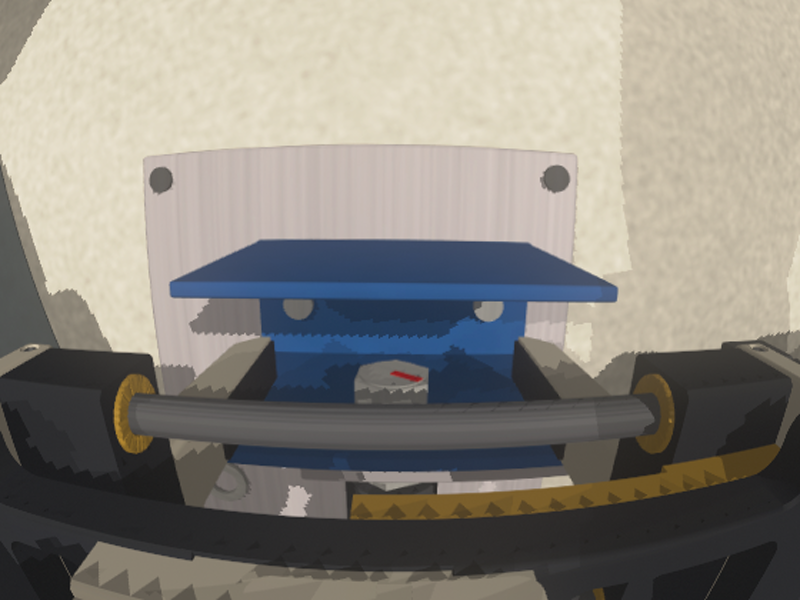

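Request:
jog_arm(commands=[1,0,0,0,0,1,0,0,0,0,1,0,0,0,0,1,0,0,0,0,1,0,0,0,0,1,0,0,0,0,1,0,0,0,0,1,0,0,0,0,1,0,0,0,0,1,0,0,0,0,1,0,0,0,0,1,0,0,0,0], grip_force=50)

```text
t: 4.88
tool_pos: [0.542, 0.0026, 0.0646]
orientation: [2.536, 1.853, -0.001]
force: [-0.4, -3.3, 1.7]
opening: 0.0249
```

Run:
```python
from h import *
c=robot.read_camera("wrist"); s=robot.read_state(); print(s["t"],s["tool_pos"],s["opening"],s["force"],s["wrist_torque"])
cv2.imwrite("pics/w4.png",cv2.resize(c["img"],(800,600),interpolation=cv2.INTER_CUBIC))
```

```text
4.9333 [0.54201485 0.00263311 0.06462243] 0.024277822905504676 [-1.52755366 -3.74545114  0.98109484] [-0.61181535  0.20191391 -0.02219169]
```

View pics/w4.png

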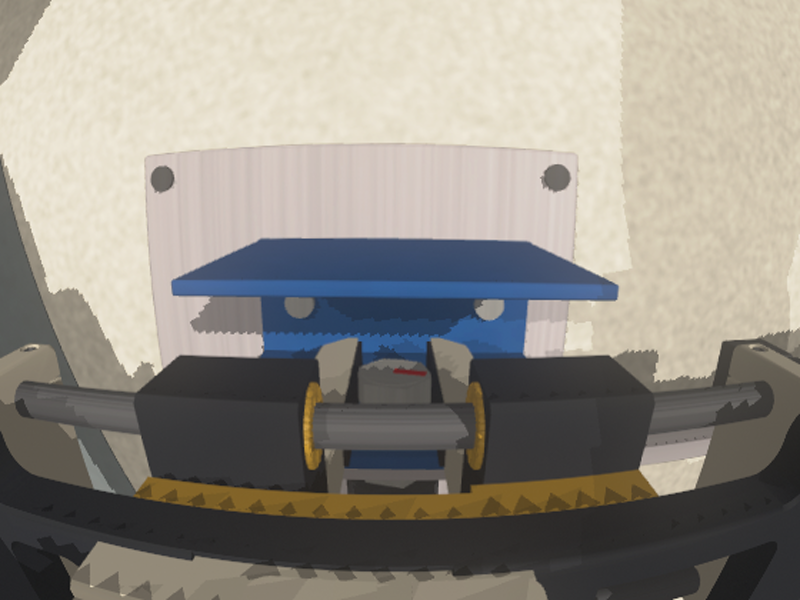

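The opening is 24 mm, so the flats are gripped. Now I'll hold and compare pictures to watch the spindle.

Request:
jog_arm(commands=[1,0,0,0,0,1,0,0,0,0,1,0,0,0,0,1,0,0,0,0,1,0,0,0,0,1,0,0,0,0,1,0,0,0,0,1,0,0,0,0,1,0,0,0,0,1,0,0,0,0,1,0,0,0,0,1,0,0,0,0,1,0,0,0,0,1,0,0,0,0,1,0,0,0,0,1,0,0,0,0,1,0,0,0,0,1,0,0,0,0,1,0,0,0,0,1,0,0,0,0])

```text
t: 6.6
tool_pos: [0.542, 0.0027, 0.0646]
orientation: [2.537, 1.853, -0.001]
force: [-1.7, -5.4, 1.6]
opening: 0.0245
```

```bash
cat > look.py <<'E'
import sys
from h import *
n=sys.argv[1]; s=robot.read_state(); print(round(s["t"],2),s["opening"],s["force"].round(2),s["wrist_torque"].round(3),s["tool_pos"].round(4))
ims=[]
for cam,(x0,y0,x1,y1) in dict(scene=(280,190,360,310),side=(270,140,420,230),wrist=(210,230,340,360)).items():
    im=robot.read_camera(cam)["img"]; cv2.imwrite(f"pics/{cam}_{n}.png",im)
    ims.append(cv2.resize(im[y0:y1,x0:x1],(266,int(266*(y1-y0)/(x1-x0))),interpolation=cv2.INTER_CUBIC))
H=max(i.shape[0] for i in ims)
cv2.imwrite(f"pics/l{n}.png",np.hstack([cv2.copyMakeBorder(i,0,H-i.shape[0],0,0,cv2.BORDER_CONSTANT) for i in ims]))
E
python3 look.py 1
```

```text
6.6 0.024489017744818712 [-1.67 -5.35  1.6 ] [-0.803  0.269 -0.016] [0.542  0.0027 0.0646]
```

View pics/l1.png

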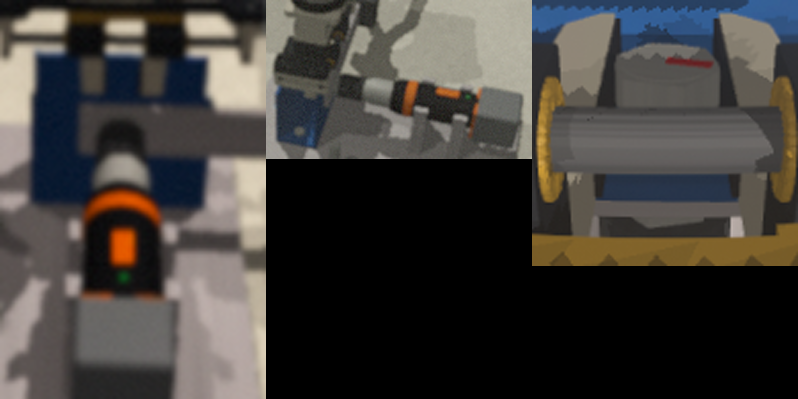

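The mark on the head hasn't moved, so the head is held. The nutrunner LED shows green at about (123,278) in the left panel. I'll keep holding.

Request:
jog_arm(commands=[1,0,0,0,0,1,0,0,0,0,1,0,0,0,0,1,0,0,0,0,1,0,0,0,0,1,0,0,0,0,1,0,0,0,0,1,0,0,0,0,1,0,0,0,0,1,0,0,0,0,1,0,0,0,0,1,0,0,0,0,1,0,0,0,0,1,0,0,0,0,1,0,0,0,0,1,0,0,0,0,1,0,0,0,0,1,0,0,0,0,1,0,0,0,0,1,0,0,0,0])

```text
t: 8.42
tool_pos: [0.542, 0.0026, 0.0646]
orientation: [2.537, 1.853, -0.001]
force: [-2.9, -4.8, 1.2]
opening: 0.0247
```

Request:
jog_arm(commands=[1,0,0,0,0,1,0,0,0,0,1,0,0,0,0,1,0,0,0,0,1,0,0,0,0,1,0,0,0,0,1,0,0,0,0,1,0,0,0,0,1,0,0,0,0,1,0,0,0,0,1,0,0,0,0,1,0,0,0,0,1,0,0,0,0,1,0,0,0,0,1,0,0,0,0,1,0,0,0,0,1,0,0,0,0,1,0,0,0,0,1,0,0,0,0,1,0,0,0,0])

```text
t: 10.08
tool_pos: [0.542, 0.0027, 0.0646]
orientation: [2.537, 1.853, -0.001]
force: [-1.1, -4.5, 1.4]
opening: 0.0243
```

Request:
jog_arm(commands=[1,0,0,0,0,1,0,0,0,0,1,0,0,0,0,1,0,0,0,0,1,0,0,0,0,1,0,0,0,0,1,0,0,0,0,1,0,0,0,0,1,0,0,0,0,1,0,0,0,0,1,0,0,0,0,1,0,0,0,0,1,0,0,0,0,1,0,0,0,0,1,0,0,0,0,1,0,0,0,0,1,0,0,0,0,1,0,0,0,0,1,0,0,0,0,1,0,0,0,0])

```text
t: 11.75
tool_pos: [0.542, 0.0027, 0.0646]
orientation: [2.537, 1.853, -0.001]
force: [-1.9, -4.4, 1.1]
opening: 0.0246
```

```bash
python3 look.py 2
```

```text
11.75 0.024628992490349076 [-1.89 -4.45  1.07] [-0.869  0.292 -0.067] [0.542  0.0027 0.0646]
```

View pics/l2.png

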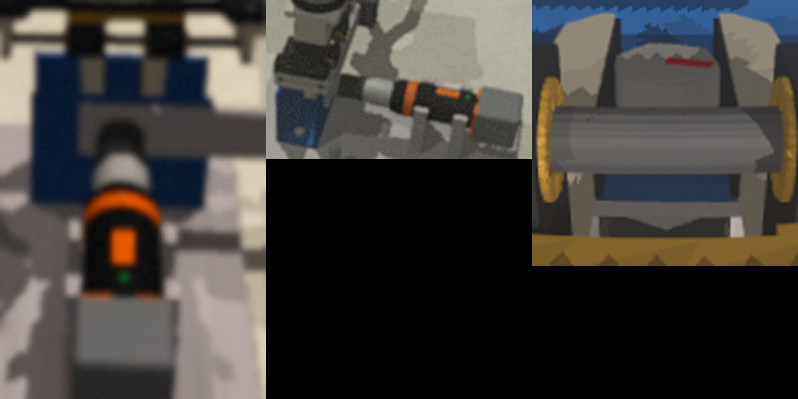

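The head mark is unchanged. The nut corner at about (665,225) in the wrist panel has moved since the last look. I'll hold on, then compare the nut again.

Request:
jog_arm(commands=[1,0,0,0,0,1,0,0,0,0,1,0,0,0,0,1,0,0,0,0,1,0,0,0,0,1,0,0,0,0,1,0,0,0,0,1,0,0,0,0,1,0,0,0,0,1,0,0,0,0,1,0,0,0,0,1,0,0,0,0,1,0,0,0,0,1,0,0,0,0,1,0,0,0,0,1,0,0,0,0,1,0,0,0,0,1,0,0,0,0,1,0,0,0,0,1,0,0,0,0])

```text
t: 13.57
tool_pos: [0.542, 0.0027, 0.0646]
orientation: [2.537, 1.853, -0.001]
force: [-1.9, -5.0, 0.8]
opening: 0.0248
```

Request:
jog_arm(commands=[1,0,0,0,0,1,0,0,0,0,1,0,0,0,0,1,0,0,0,0,1,0,0,0,0,1,0,0,0,0,1,0,0,0,0,1,0,0,0,0,1,0,0,0,0,1,0,0,0,0,1,0,0,0,0,1,0,0,0,0,1,0,0,0,0,1,0,0,0,0,1,0,0,0,0,1,0,0,0,0,1,0,0,0,0,1,0,0,0,0,1,0,0,0,0,1,0,0,0,0])

```text
t: 15.23
tool_pos: [0.542, 0.0027, 0.0646]
orientation: [2.537, 1.853, -0.001]
force: [-2.4, -5.5, 0.8]
opening: 0.0244
```

```bash
python3 look.py 3
```

```text
15.23 0.024416504533034827 [-2.43 -5.45  0.81] [-0.918  0.285  0.001] [0.542  0.0027 0.0646]
```

Request:
jog_arm(commands=[1,0,0,0,0,1,0,0,0,0,1,0,0,0,0,1,0,0,0,0,1,0,0,0,0,1,0,0,0,0,1,0,0,0,0,1,0,0,0,0,1,0,0,0,0,1,0,0,0,0,1,0,0,0,0,1,0,0,0,0,1,0,0,0,0,1,0,0,0,0,1,0,0,0,0,1,0,0,0,0,1,0,0,0,0,1,0,0,0,0,1,0,0,0,0,1,0,0,0,0])

```text
t: 17.05
tool_pos: [0.542, 0.0027, 0.0646]
orientation: [2.537, 1.853, -0.001]
force: [-2.3, -5.0, 1.1]
opening: 0.0246
```

```bash
python3 look.py 4
python3 - <<'E'
import cv2,numpy as np
a=[cv2.imread(f"pics/wrist_{i}.png")[320:360,240:310] for i in (1,2,3,4)]
for i in range(3): print(i, np.abs(a[i].astype(int)-a[i+1]).mean())
cv2.imwrite("pics/nut.png",np.vstack([np.hstack([cv2.resize(x,(390,222)) for x in a[:2]]),np.hstack([cv2.resize(x,(390,222)) for x in a[2:]])]))
E
```

```text
17.05 0.024604738822242428 [-2.28 -5.02  1.13] [-0.9    0.3   -0.037] [0.542  0.0027 0.0646]
0 1.015
1 0.7229761904761904
2 0.43714285714285717
```

View pics/nut.png

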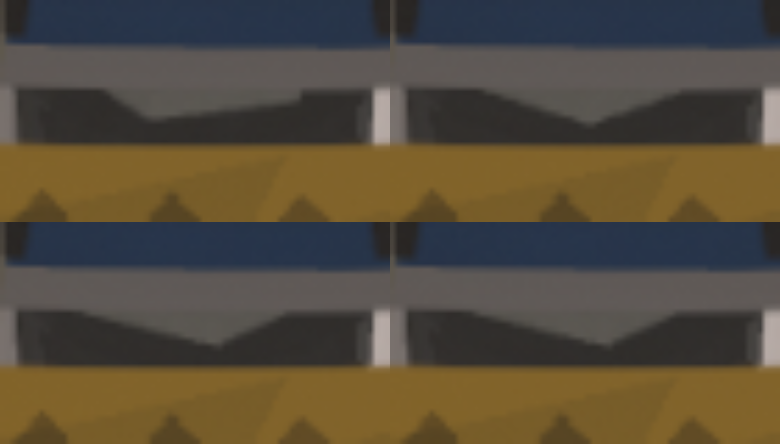

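View pics/l4.png

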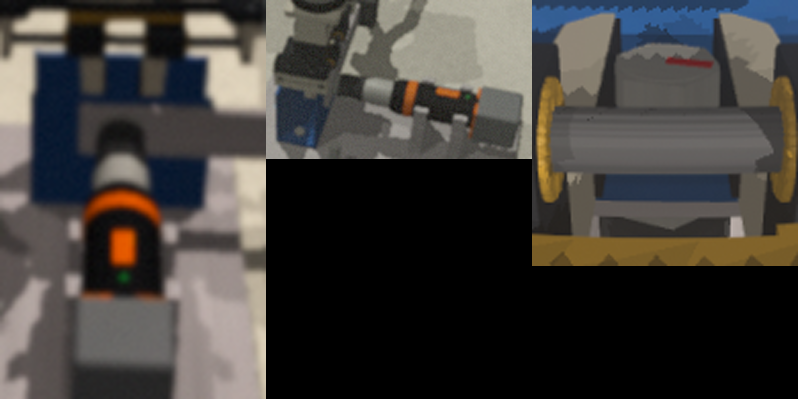

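The last two nut pictures match: the corner is at about the same place at t = 15.2 and 17.05 s, though it would have turned about 0.5 rad if still running. The head mark is still too. Handing in.

```bash
python3 -c "
from plant import robot
print(robot.close_job())"
```

```text
the job is handed in; nothing more can be done
None
```

I gripped the hidden bolt head and held it from turning until the nutrunner stalled, then handed the job in still gripping, at about t = 17.2 s of the 45 s allowed. The hand-in gives no verdict, and the arm has no sensor for the `bolt` or `spindle` joints, so tightness and stall are judged from pictures and timing.

**What I did:** I found the bracket in the wrist camera by fitting its wall corners (yaw about -18°). I turned the jaws along the gap, went down into it and closed on the head's flats with 50 N from about t = 4.9 s.

**Last checks:**
- **Grip:** the opening is steady at about 24.5 mm against 24 mm across flats, so the jaws are on the flats. The sideways force is only about 5 N.
- **Head held:** the red mark on the head has not moved since the grip.
- **Nut tight:** the nut kept turning between pictures up to t = 15.2 s, then looked the same at 15.2 s and 17.05 s. The 12 s hold is longer than the roughly 8 s the nut needed at most.
- **Bystanders:** I did not re-measure them. The arm stayed over the bracket and no contact forces showed on the way down.

**Disagreements:** the networks' first positions for the stand and gap mouth differed by up to about 11 mm between cameras. I used the wall-corner fits instead; the two fits agreed to about 1.6 mm and 0.2°.

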